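# Rivet the power modules in the push-push bay

## Robot

A 6-joint arm with a two-finger parallel gripper is mounted at the origin on the work surface. World frame = base frame: x ahead of the robot, y to its left, z up, the work surface at z = 0. Lengths are in m, angles in rad, forces in N, time in s.
With the tool pointing down it reaches from about 0.25 to 0.775 m from the base axis. Payload 4 kg.
Tool frame: the origin (TCP) lies between the finger pads; the fingertips stand 14 mm ahead of it and the grasp point (between the pads) lies 5 mm behind it (tip_reach is the distance from the TCP to the fingertips, in m); z points along the fingers, y is the line along which they close (so a half turn about z gives the same grasp; the last joint's range is limited). The gripper opens to 94 mm and grips with 3 to 60 N. Pads are 16 mm wide; open, the fingers measure 119 mm over their backs; the gripper's body (75 mm by 177 mm) begins 78 mm behind the grasp point.
Start: joints at [1.04, 0.087, 1.371, -0, 1.684, -0.103], TCP at [0.228, 0.5, 0.22] pointing down, gripper open.
Joint ranges: [-3.1, 3.1], [-0.76, 2.03], [0.27, 2.55], [-1.08, 4.22], [0.17, 2.65], [-2.57, 2.57]. Speed limits (rad/s): [2.79, 2.79, 3.14, 3.14, 3.14, 3.14].

## Interface

Orientations are given as [roll, pitch, yaw] about the fixed x, y, z axes, in that order (R = Rz(yaw) Ry(pitch) Rx(roll)).
In Python, from bench import * gives the robot as it stands. The module is installed in compiled form; this text tells all that it offers.
- The arm moves only by the tool servo_tool, never from a script. Its argument "targets" is a list of rows, each a list of 4 numbers: the shift along the tool's x, y, z in cm, then the turn about the tool's z in degrees. A call has 1 to 8 rows; each row is the pose to reach, as a shift and turn from the pose commanded when the call began, along the tool's axes at that moment; what a row does not reach only later rows make up. A row lasts 1/8 s, in which the tool goes at most 62.5 mm and 10.7 degrees, less where a joint would pass 70% of its speed; a pose out of reach is approached as far as the arm can. A call with a gripper value outside its range is refused whole. "claw" is the closure in counts, from 0 (fully open) to 255 (shut), set as the call begins (left out, the last holds). The fingers move at their own pace and stop on an object; the grip force is fixed at half the most. Time passes only in rows, so rows that repeat a pose let the fingers close. It gives the time, the measured TCP pose, the force, the opening and the grip force at its end, in the units of the state.
- get_obs(): the state, without advancing time (a new reading comes with each control period).
- snapshot(name): name is "scene" or "top"; returns the picture (420x560x3 uint8, blue, green, red); there is no depth.
- camera_model(name): a dict with "camera_matrix" (3x3 intrinsics, pixels), "camera_from_world" (4x4, takes a point from world to camera coordinates). Camera axes: x right, y up, looking along -z (the intrinsics and any distortion apply to the point x, -y, -z); pixel columns grow to the right and rows downward; lengths in m; the calibration is good to about 2 mm. A picture is of the moment at which its call begins. camera_model takes no time and is no camera call.
- close_job(): hands the job in; it is judged then, once.
The state is a dict: "time": time; "joint_positions": joint angles; "qvel": joint speeds; "joint_torque": joint torques, N m; "tool_pos": TCP position; "ee_rot": TCP orientation; "wrist_force": force on the tool from outside, world axes, zero at the start; "wrist_torque": the same for the moment, N m; "width": finger opening in m; "finger_force": force on a finger pad.
Only numpy, scipy, OpenCV 4.12 (cv2) and the standard library are available. Lean on these libraries where they do the work, as an engineer would, in place of code of your own. Each camera call takes 0.05 s, during which the arm holds its last target. There are 200 camera calls.

## Task

Drive the push rivet of every power module on the bench home with the sprung punch: for each one, draw the punch up by its knob until it stays cocked, lay the module in the bay's channel handle up and rivet end first, push it in until the catch holds it, press the trip pad to fire the punch, and push the module again so that the bay ejects it. Lay each riveted module flat in a slot of its own in the grey tray, handle up, and leave the bay empty with the carriage out and the punch down. Do not press the rivets with the gripper, and leave the other things on the bench where they are.

Things in the scene. Friction and masses are not known exactly. Their poses are not given: they have to be found in the camera images.
- bay: Riveting bay, fixed, opening towards the robot: base plate 305 x 120 mm with an open channel. Origin: on the table under the channel's centre line and the shoe face of the carriage when out; x points along the channel into the bay, z up. Channel: floor at z 12 mm, from its open front end at x -130 mm inwards; guide walls with inner faces at y +-29 mm, top lips flared out to y +-42 mm at z 31 mm.
- bay_stop (a point): Point on the channel floor at the bay frame's x = 0, y = 0, z = 12 mm (axes as the bay's). A module lying in the channel touches the carriage that is out when its front face is at x = 0.
- head_top (a point): Centre of the top of the grey riveting head that bridges the channel on two legs: spans x -4 to 52 mm and y +-56 mm in the bay's frame, underside 68 mm and top 112 mm above the table. The closed catch housing behind it spans bay x 60 to 175 mm, y +-50 mm, top 65 mm above the table.
- carriage (a joint): Travel (m) of the sprung carriage; its steel shoe (46 x 24 mm, face at bay x = travel) meets the module's front. 0 = out (3 N spring). Push-push: pushed to 0.033 or more (best the end stop 0.038: 5 N spring, up to 16 N with speed and friction) and let go, it comes back to 0.025 to 0.027 and stays caught. Pushed to 0.035 or more again and let go, it returns to 0 in 1 s, shoving the module out.
- shoe (a point): Centre of the front face of the carriage's shoe, 27 mm above the table (moves with the carriage).
- striker (a joint): Height in m of the sprung vertical punch (axis at bay x 9 mm, y 0). 0 = down, fired: its 20 mm wide tip is then 44 mm above the table, so a module with its rivet still proud cannot get under it. Drawn up by the knob (7 N at the bottom, 11 N at the top, end stop 0.032) to 0.0275 or more, best 0.030, and let go, it stays cocked on its sear at 0.024 to 0.026.
- knob (a point): Centre of the punch's round black knob, an upright cylinder 34 mm across and 26 mm high over the head: 141 mm above the table when the punch is down, rising with it. The head's top lies 16 mm below the knob's underside; a 24 mm wide guide collar round the rod stands 6 mm up from it.
- trip (a joint): Angle in rad of the trip lever that releases the sear: 0 at rest, grows as its pad is pressed down, springs back. The cocked punch fires at about 0.15 to 0.25 rad, that is when the pad has gone 9 to 14 mm down (3 to 4 N); end stop at 0.35 rad (20 mm).
- trip_pad (a point): Centre of the top face of the trip lever's black pad, 26 x 26 mm, standing out from the -y side of the head (bay x 9 mm, y -82 mm, 91 mm above the table at rest). Press straight down.
- tray: Outgoing grey tray, fixed on the table: 138 mm (its x) by 208 mm (its y), 24 mm high, 4 mm walls and floor, parted by two dividers into three open slots side by side along y, their centres at about y -68, 0 and +68 mm, each 64 mm wide and 130 mm long inside. Origin: centre of the underside.
- module0: Plug-in power module: aluminium block 110 x 50 x 30 mm (x, y, z), about 0.3 kg, origin at the centre of its underside, z up. Pull handle: a black rib along x on top, 36 mm long (x -43 to -7 mm), 16 mm thick, from z 30 to z 64 mm. Rear end x = -55 mm; the front end (x = +55 mm) enters the bay first. A white push rivet 14 mm across sits on top at x = +37 mm, y = 0. May be absent.
- rivet0 (a joint): How far in m module0's push rivet has been driven: 0 = standing 7 mm proud of the module's top; driven home by the punch it reads about 0.005 to 0.006. It stays where it is driven.
- module1: Plug-in power module: aluminium block 110 x 50 x 30 mm (x, y, z), about 0.3 kg, origin at the centre of its underside, z up. Pull handle: a black rib along x on top, 36 mm long (x -43 to -7 mm), 16 mm thick, from z 30 to z 64 mm. Rear end x = -55 mm; the front end (x = +55 mm) enters the bay first. A white push rivet 14 mm across sits on top at x = +37 mm, y = 0. May be absent.
- rivet1 (a joint): How far in m module1's push rivet has been driven: 0 = standing 7 mm proud of the module's top; driven home by the punch it reads about 0.005 to 0.006. It stays where it is driven.
- module2: Plug-in power module: aluminium block 110 x 50 x 30 mm (x, y, z), about 0.3 kg, origin at the centre of its underside, z up. Pull handle: a black rib along x on top, 36 mm long (x -43 to -7 mm), 16 mm thick, from z 30 to z 64 mm. Rear end x = -55 mm; the front end (x = +55 mm) enters the bay first. A white push rivet 14 mm across sits on top at x = +37 mm, y = 0. May be absent.
- rivet2 (a joint): How far in m module2's push rivet has been driven: 0 = standing 7 mm proud of the module's top; driven home by the punch it reads about 0.005 to 0.006. It stays where it is driven.
- spool: Wooden wire spool standing on end, 64 mm across, 50 mm high: a bystander, to be left alone. Origin under its centre.
- capacitor: Can capacitor standing upright, 45 mm across, 75 mm high: a bystander, to be left alone. Origin under its centre.
- driver: Screwdriver lying on the table: a bystander, to be left alone.
- meter: Yellow multimeter lying flat, 150 x 80 x 35 mm: a bystander, to be left alone. Origin under its centre.
- tape: Cardboard ring 90 mm across, 25 mm high: a bystander, to be left alone. Origin under its centre.
- transformer: Small transformer, 80 x 90 x 60 mm: a bystander, to be left alone. Origin under its centre.
Not all that is in view belongs to the job. What is shaped like the module0 but purple is not meant.

How it is judged:
By the outcome, as a careful person would: the job done as asked, in the order asked, and still so for the second after the job is handed in, with the robot touching nothing.
Of module0, module1, module2 only 2 to 3 are there at a start; the rules pass over those that are not, and their reading is None.
At some moment in a run one of module0, module1, module2 may be knocked a few centimetres aside while the robot is not near it.
Once in a run the grip may slacken for a moment while it holds something.
It also fails if it takes over 210 s, if anything falls off the work surface, if the arm or the gripper's body presses on something with over 40 N, if the wrist force passes 120 N, or if a joint passes its speed limit or range.

## Working session

There is one attempt and no reset: what is moved stays moved. The work goes in short steps, Python scripts to look and compute and a tool call to move; the robot and the scene stay as the last step left them, time stands still between calls to the robot, and variables do not carry over. Pictures are saved under pics/ and viewed, at most 15 in all, crops included, and the job is handed in when it is done.

Besides the shell and the picture viewer there is one more tool, called after "Request:" as a command line: name --pt "numbers of a row" for each row, then --argument value for the rest. servo_tool: Moves the arm, as the interface text tells. Its arguments: {"type":"object","properties":{"targets":{"type":"array"},"claw":{"type":"number"}},"required":["targets"]}

```bash
mkdir -p pics; cat > h.py <<'E'
import numpy as np, cv2
from bench import *
def cam(n):
    m=camera_model(n); return np.array(m["camera_matrix"]),np.array(m["camera_from_world"]),m
def proj(n,P):
    K,T,_=cam(n); P=np.atleast_2d(P); c=P@T[:3,:3].T+T[:3,3]; c=c*[1,-1,-1]; u=c@K.T; return u[:,:2]/u[:,2:]
def ray(n,uv,z):
    K,T,_=cam(n); uv=np.atleast_2d(uv); d=np.c_[uv,np.ones(len(uv))]@np.linalg.inv(K).T*[1,-1,-1]
    R=T[:3,:3]; o=-R.T@T[:3,3]; d=d@R; return o+d*((z-o[2])/d[:,2])[:,None]
E
python3 - <<'E'
from h import *
for n in("scene","top"):
    print(cam(n)[2]); cv2.imwrite(f"pics/{n}0.png",snapshot(n))
print(get_obs())
E
```

```text
{'camera_matrix': array([[416.78315899,   0.        , 279.25164632],
       [  0.        , 416.78315899, 212.90964865],
       [  0.        ,   0.        ,   1.        ]]), 'camera_from_world': array([[ 0.31964421,  0.94753028, -0.00373392, -0.21023087],
       [-0.79045023,  0.26882299,  0.55038408,  0.34952587],
       [ 0.52250935, -0.17297561,  0.83490324, -1.60099513],
       [ 0.        ,  0.        ,  0.        ,  1.        ]])}
{'camera_matrix': array([[508.27606459,   0.        , 281.56151202],
       [  0.        , 508.27606459, 210.52635997],
       [  0.        ,   0.        ,   1.        ]]), 'camera_from_world': array([[ 0.01370987, -0.99988793, -0.00601428,  0.04411335],
       [ 0.97690405,  0.01211153,  0.21333494, -0.54499317],
       [-0.21323819, -0.00880017,  0.97696061, -1.25365001],
       [ 0.        ,  0.        ,  0.        ,  1.        ]])}
{'time': 0.1, 'joint_positions': array([ 1.03989922e+00,  8.78927914e-02,  1.37208860e+00, -1.10406395e-05,
        1.68358307e+00, -1.03087166e-01]), 'qvel': array([-0.00044384, -0.00053802, -0.00161109, -0.00275013,  0.00030003,
        0.00042933]), 'joint_torque': array([ 1.94566128e-03, -3.41252267e+01, -3.03302693e+01,  7.21094222e-02,
        3.03488004e-02, -8.69912219e-05]), 'tool_pos': array([0.22795157, 0.50003455, 0.21842216]), 'ee_rot': array([-3.13963019e+00, -1.91993242e-04,  2.71378129e+00]), 'wrist_force': array([ 0.9299949 , -0.4394024 ,  0.29980476]), 'wrist_torque': array([-0.0161626 ,  0.00399303, -0.03128892]), 'finger_force': 0.0, 'width': 0.09399597350352139}
```

View pics/top0.png

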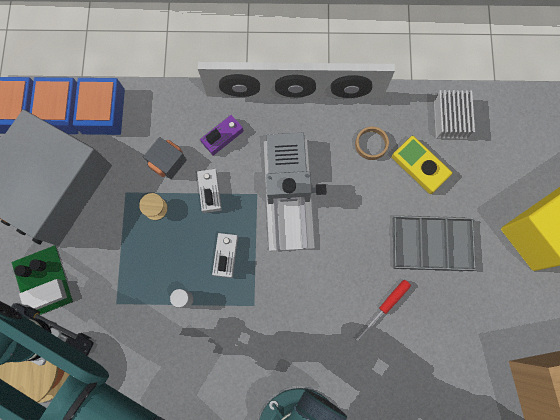

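View pics/scene0.png

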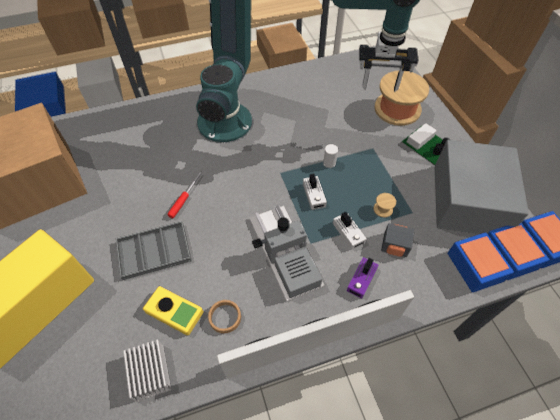

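Top view: two modules, at about (208,190) and (225,255), both rivet end away from the robot. The bay is at (290,190) with its knob at (289,185) and trip pad at (321,189), and the tray is at (435,243). Purple decoy is at (221,135). Next I'll measure them.

```bash
python3 - <<'E'
from h import *
im=cv2.imread("pics/top0.png")
a=cv2.resize(im[160:290,190:345],None,fx=5,fy=4.6,interpolation=cv2.INTER_CUBIC)
a=cv2.resize(im[160:280,190:345],None,fx=5,fy=5,interpolation=cv2.INTER_CUBIC)
cv2.imwrite("pics/c1.png",a)
b=im[205:280,380:490]
cv2.imwrite("pics/c2.png",cv2.resize(b,None,fx=6,fy=6,interpolation=cv2.INTER_CUBIC))
g=cv2.cvtColor(im,cv2.COLOR_BGR2GRAY)
for (x0,y0,x1,y1) in((190,160,225,218),(205,225,245,285)):
    s=g[y0:y1,x0:x1]
    m=(s>140).astype(np.uint8); m=cv2.morphologyEx(m,cv2.MORPH_CLOSE,np.ones((3,3)))
    c=max(cv2.findContours(m,0,1)[0],key=cv2.contourArea)
    r=cv2.minAreaRect(c); p=cv2.boxPoints(r)+[x0,y0]
    w=ray("top",p,0.03); print(p.round(1).tolist(),w.round(4).tolist(),np.linalg.norm(w-np.roll(w,1,0),axis=1).round(3))
E
```

```text
[[187.2, 208.5], [192.9, 157.3], [225.1, 160.9], [219.4, 212.0]] [[0.5532, 0.3013, 0.03], [0.695, 0.2935, 0.03], [0.6859, 0.2058, 0.03], [0.5445, 0.2155, 0.03]] [0.086 0.142 0.088 0.142]
[[211.7, 274.4], [217.4, 232.2], [236.6, 234.8], [230.9, 277.0]] [[0.3803, 0.229, 0.03], [0.4907, 0.2186, 0.03], [0.4844, 0.1681, 0.03], [0.3742, 0.1793, 0.03]] [0.05  0.111 0.051 0.111]
```

View pics/c1.png

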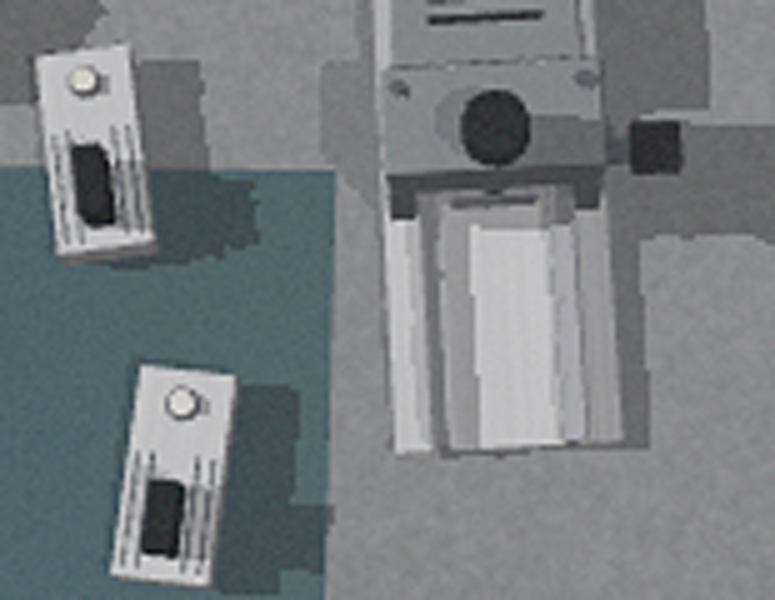

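View pics/c2.png

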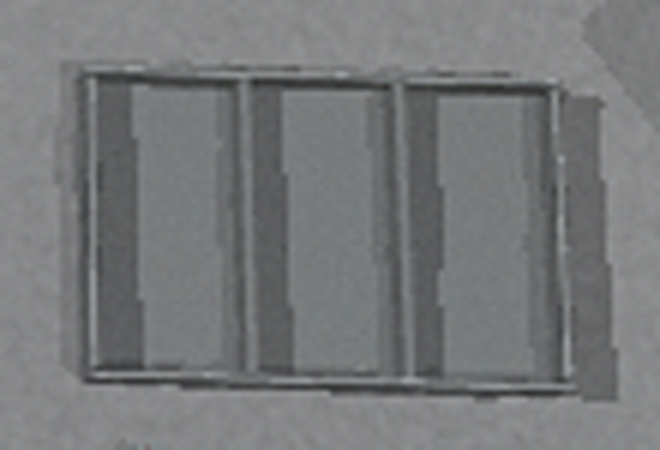

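The crops show clean outlines. In the first, module A's corners are about (35,55),(130,45),(157,242),(58,255), the knob top is (495,128), the pad (656,146), and the head's front edge runs (387,178)–(605,165). In the second, the tray rim corners are (80,72),(562,86),(577,385),(85,380).

```bash
cat >> h.py <<'E'
def fit(W,L,Wd):  # corners: front-left, front-right, rear-right, rear-left
    W=np.asarray(W); c=W.mean(0); f=(W[0]+W[1]-W[2]-W[3])[:2]; return c[:2].round(4),np.degrees(np.arctan2(f[1],f[0])).round(2)
E
python3 - <<'E'
from h import *
c1=lambda *p: np.array(p)/5+[190,160]-.4
c2=lambda *p: np.array(p)/6+[380,205]-.4
A=ray("top",c1((35,55),(130,45),(157,242),(58,255)),.03); print("A",fit(A,0,0),np.linalg.norm(A-np.roll(A,1,0),axis=1))
B=ray("top",c1((141,363),(237,375),(210,588),(110,575)),.03); print("B",fit(B,0,0),np.linalg.norm(B-np.roll(B,1,0),axis=1))
for n,p in(("A",[(84,81),(94,184)]),("B",[(183,403),(163,517)])):
    print(n,"rivet",ray("top",c1(p[0]),.037),"handle",ray("top",c1(p[1]),.064))
T=ray("top",c2((80,72),(562,86),(577,385),(85,380)),.024); print("T",fit(T,0,0),np.linalg.norm(T-np.roll(T,1,0),axis=1))
k=ray("top",c1((495,128)),.154)[0];p=ray("top",c1((656,146)),.091)[0];h=ray("top",c1((387,178),(605,165)),.112)
print("knob",k,"pad",p,"head front",h,np.degrees(np.arctan2(*(h[0]-h[1])[[1,0]]))-90, "pad-knob",np.degrees(np.arctan2(*(k-p)[[1,0]]))-90,np.linalg.norm((k-p)[:2]))
f=ray("top",c1((470,447),(562,443),(470,228),(548,228)),.012);print("floor",f)
f=ray("top",c1((398,453),(622,440)),.031);print("front",f)
# scene: knob, pad
s=cv2.imread("pics/scene0.png"); cv2.imwrite("pics/c3.png",cv2.resize(s[160:300,240:400],None,fx=4,fy=4,interpolation=cv2.INTER_CUBIC))
print(proj("scene",[k,p]),proj("scene",ray("top",c1((84,81),(183,403)),.037)))
E
```

```text
A (array([0.6063, 0.2469]), np.float64(9.47)) [0.11130923 0.05128746 0.11004927 0.05265964]
B (array([0.4322, 0.1978]), np.float64(-5.61)) [0.1113451  0.05082652 0.11147375 0.05204363]
A rivet [[0.64152916 0.2533119  0.037     ]] handle [[0.57836769 0.24119359 0.064     ]]
B rivet [[0.46856004 0.19401575 0.037     ]] handle [[0.40622147 0.19875211 0.064     ]]
T (array([ 0.4707, -0.3475]), np.float64(-0.99)) [0.13555726 0.21137981 0.1312935  0.21136968]
knob [0.58648731 0.03421883 0.154     ] pad [ 0.5950985  -0.04796188  0.091     ] head front [[ 0.57143705  0.08757775  0.112     ]
 [ 0.57944438 -0.02103846  0.112     ]] 4.216291766327629 pad-knob 5.981830069403387 0.08263063507736093
floor [[ 0.45098973  0.04486108  0.012     ]
 [ 0.45373458 -0.0035675   0.012     ]
 [ 0.5693111   0.04638218  0.012     ]
 [ 0.56982712  0.00453784  0.012     ]]
front [[ 0.44470793  0.08210964  0.031     ]
 [ 0.45299906 -0.03408792  0.031     ]]
[[282.48263238 220.06004798]
 [256.50886514 241.83342442]] [[355.75366791 235.43552646]
 [317.05166503 197.06060494]]
```

View pics/c3.png

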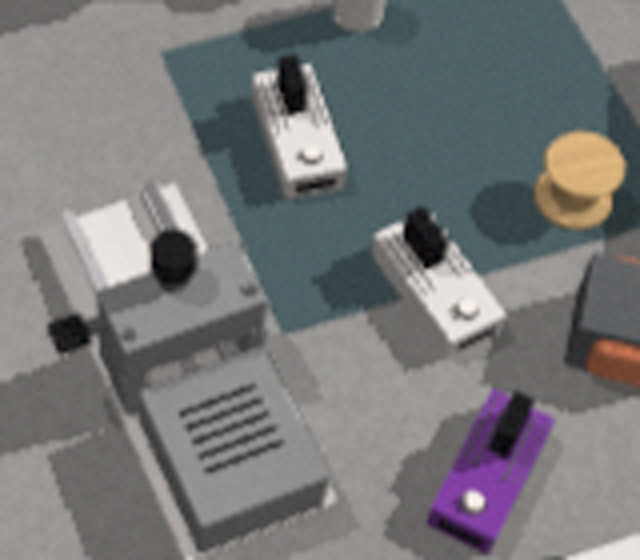

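```bash
cat >> h.py <<'E'
def go(x,y,z,yaw):  # yaw deg; prints tool-axis shift cm and turn
    o=get_obs(); t=o["tool_pos"]; w=o["ee_rot"][2]; d=np.array([x,y,z])-t
    X=np.array([np.cos(w),np.sin(w)]);Y=np.array([np.sin(w),-np.cos(w)])
    tr=-((yaw-np.degrees(w)+180)%360-180)
    print("shift cm",(100*np.array([d[:2]@X,d[:2]@Y,-d[2]])).round(2),"turn",round(tr,1),"| t",round(o["time"],2))
E
python3 - <<'E'
from h import *
g=cv2.GaussianBlur(cv2.cvtColor(cv2.imread("pics/top0.png"),cv2.COLOR_BGR2GRAY),(3,3),0).astype(float)
def edge(y,xg,s,w=4):
    d=np.diff(g[y,xg-w:xg+w+2])*s; i=d.argmax(); return xg-w+i+.5,d[i]
# left/right front base edges, rows 205..245 ; catch housing sides rows 142..170
for nm,rows,f,z in(("baseL",range(205,247,3),lambda y:265+(y-170)*.05,.012),("chanL",range(207,247,3),lambda y:284,.012),("chanR",range(207,247,3),lambda y:300+(y-205)*.06,.012),("housL",range(140,170,3),lambda y:268,.065),("housR",range(140,170,3),lambda y:306,.065)):
    for s in(1,-1):
        P=np.array([(edge(y,int(f(y)),s)[0],y) for y in rows]); W=ray("top",P,z)
        v=cv2.fitLine(W[:,:2].astype(np.float32),cv2.DIST_HUBER,0,1e-4,1e-4).ravel()
        a=np.degrees(np.arctan(v[1]/v[0])); r=(W[:,:2]-v[2:])@[-v[1],v[0]]
        print(nm,s,P[[0,-1],0],a.round(2),"y@x.58",(v[3]+(.58-v[2])*v[1]/v[0]).round(4),"res",r.std().round(4))
c2=lambda *p: np.array(p)/6+[380,205]-.4
T=ray("top",c2((80,72),(562,86),(577,385),(85,380)),.024);print(T.round(4).tolist())
D=ray("top",c2((245,80),(397,85),(413,380),(252,375)),.024);print(D.round(4).tolist())
go(.5865,.0342,.25,184.5)
E
```

```text
baseL 1 [266.5 268.5] 4.25 y@x.58 0.0936 res 0.0007
baseL -1 [270.5 272.5] 4.08 y@x.58 0.0822 res 0.0008
chanL 1 [283.5 285.5] 4.1 y@x.58 0.0482 res 0.0007
chanL -1 [281.5 281.5] -4.67 y@x.58 0.0461 res 0.0048
chanR 1 [301.5 303.5] 3.64 y@x.58 -0.0004 res 0.0035
chanR -1 [303.5 300.5] 10.52 y@x.58 0.0092 res 0.0085
housL 1 [266.5 264.5] -0.81 y@x.58 0.0994 res 0.0014
housL -1 [268.5 267.5] 1.45 y@x.58 0.0887 res 0.0018
housR 1 [304.5 306.5] 4.29 y@x.58 -0.0183 res 0.0007
housR -1 [306.5 308.5] 4.24 y@x.58 -0.024 res 0.0007
[[0.5392, -0.2429, 0.024], [0.5356, -0.4543, 0.024], [0.4043, -0.452, 0.024], [0.4037, -0.2406, 0.024]]
[[0.5365, -0.3153, 0.024], [0.5351, -0.3819, 0.024], [0.4055, -0.3817, 0.024], [0.4068, -0.3126, 0.024]]
shift cm [-51.95 -27.51  -3.16] turn -29.0 | t 0.1
```

Request:
servo_tool --pt "-20 -10 -3 -10" --pt "-52 -27.5 -3.2 -28.7" --pt "-52 -27.5 -3.2 -28.7" --pt "-52 -27.5 -3.2 -28.7" --pt "-52 -27.5 -3.2 -28.7" --pt "-52 -27.5 -3.2 -28.7" --pt "-52 -27.5 -3.2 -28.7" --pt "-52 -27.5 -3.2 -28.7" --claw 0

```text
time: 1.1
tool_pos: [0.5268, 0.1128, 0.2466]
ee_rot: [3.141, -0.0, -3.069]
wrist_force: [-0.1, 0.3, -0.5]
width: 0.0942
finger_force: 0.0
```

Request:
servo_tool --pt "0 0 0 0" --pt "0 0 0 0" --pt "0 0 0 0" --pt "0 0 0 0"

```text
time: 1.6
tool_pos: [0.5254, 0.1159, 0.2471]
ee_rot: [3.141, 0.0, -3.066]
wrist_force: [0.1, 1.0, 0.2]
width: 0.0943
finger_force: 0.0
```

```bash
python3 - <<'E'
from h import *
go(.5868,.0342,.136,184.2)
o=get_obs();print(o["tool_pos"],o["ee_rot"])
E
```

```text
shift cm [-5.51 -8.61 11.11] turn 0.1 | t 1.6
[0.52541421 0.11586251 0.2471381 ] [ 3.14136827e+00  3.46089541e-04 -3.06614691e+00]
```

Request:
servo_tool --pt "-5.5 -8.6 0 0" --pt "-5.5 -8.6 0 0" --pt "-5.5 -8.6 0 0" --pt "-5.5 -8.6 0 0" --pt "-5.5 -8.6 4 0" --pt "-5.5 -8.6 8 0" --pt "-5.5 -8.6 8 0" --pt "-5.5 -8.6 8 0"

```text
time: 2.6
tool_pos: [0.5876, 0.0337, 0.169]
ee_rot: [-3.142, 0.003, -3.067]
wrist_force: [0.8, 1.0, 0.2]
width: 0.0944
finger_force: 0.0
```

```bash
python3 - <<'E'
from h import *
go(.5868,.0342,.136,184.2)
cv2.imwrite("pics/s1.png",cv2.resize(snapshot("scene")[140:300,200:380],None,fx=4,fy=3.75))
E
```

```text
shift cm [0.08 0.05 3.3 ] turn 0.1 | t 2.6
```

View pics/s1.png

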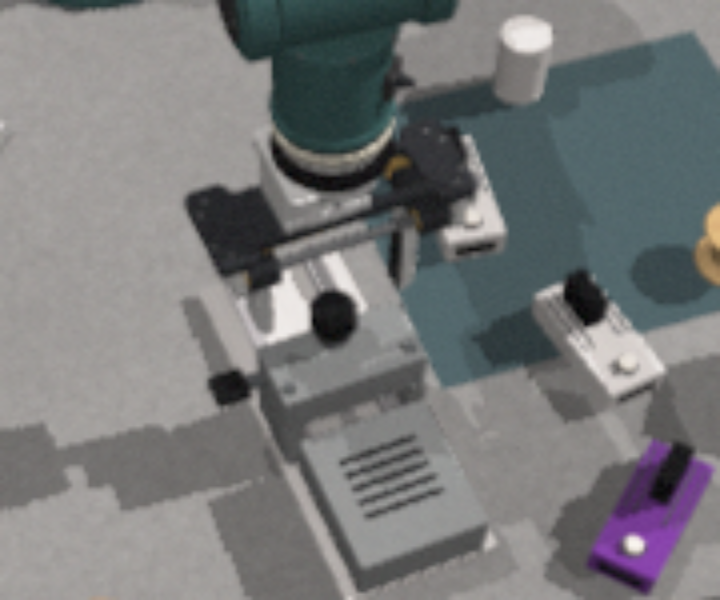

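```bash
python3 - <<'E'
from h import *
o=get_obs();t=o["tool_pos"];w=o["ee_rot"][2];Y=np.array([np.sin(w),-np.cos(w),0])
P=[t+Y*.053+[0,0,-.014],t-Y*.053+[0,0,-.014],t+Y*.053+[0,0,.05],t-Y*.053+[0,0,.05]]
print((proj("scene",P)-[200,140])*[4,3.75], Y)
E
```

```text
[[398.53833444 277.87261854]
 [259.55755631 324.68112891]
 [402.04983645 229.24279735]
 [256.4184468  277.32973364]] [-0.07408558  0.99725189  0.        ]
```

The picture shows the open fingers straddling the black knob at about (334,316), where the projected fingertips should be. Next: descend and grip.

Request:
servo_tool --pt "0.1 0 1.5 0" --pt "0.1 0 3.1 0" --pt "0.1 0 3.3 0" --pt "0.1 0 3.3 0"

```text
time: 3.15
tool_pos: [0.586, 0.0327, 0.1333]
ee_rot: [3.141, -0.001, -3.069]
wrist_force: [-0.8, 0.4, -0.2]
width: 0.0937
finger_force: 0.0
```

Request:
servo_tool --pt "0 0 0 0" --pt "0 0 0 0" --pt "0 0 0 0" --pt "0 0 0 0" --pt "0 0 0 0" --pt "0 0 0 0" --pt "0 0 0 0" --pt "0 0 0 0" --claw 255

```text
time: 4.15
tool_pos: [0.5861, 0.0337, 0.1339]
ee_rot: [3.14, 0.0, -3.068]
wrist_force: [-0.8, 3.4, 0.4]
width: 0.0338
finger_force: 30.0
```

Request:
servo_tool --pt "0 0 -0.8 0" --pt "0 0 -1.6 0" --pt "0 0 -2.4 0" --pt "0 0 -3.0 0" --pt "0 0 -3.1 0" --pt "0 0 -3.1 0" --pt "0 0 -3.1 0"

```text
time: 5.03
tool_pos: [0.586, 0.0336, 0.1617]
ee_rot: [3.14, -0.002, -3.068]
wrist_force: [4.1, 5.0, -10.1]
width: 0.0333
finger_force: 30.0
```

Request:
servo_tool --pt "0 0 -0.2 0" --pt "0 0 -0.2 0" --pt "0 0 -0.2 0"

```text
time: 5.4
tool_pos: [0.586, 0.0337, 0.1636]
ee_rot: [3.14, -0.003, -3.068]
wrist_force: [4.5, 3.6, -11.1]
width: 0.0334
finger_force: 30.0
```

Request:
servo_tool --pt "0 0 0.8 0" --pt "0 0 0.8 0" --pt "0 0 0.8 0" --pt "0 0 0.8 0"

```text
time: 5.9
tool_pos: [0.5861, 0.0337, 0.159]
ee_rot: [3.14, 0.0, -3.068]
wrist_force: [1.6, 5.0, -1.3]
width: 0.0332
finger_force: 30.0
```

Request:
servo_tool --pt "0 0 -0.5 0" --pt "0 0 -0.5 0" --pt "0 0 -0.5 0" --pt "0 0 -0.5 0" --pt "0 0 -0.5 0" --claw 0

```text
time: 6.52
tool_pos: [0.5861, 0.0326, 0.1638]
ee_rot: [-3.141, -0.0, -3.069]
wrist_force: [-0.2, 0.1, -0.3]
width: 0.0801
finger_force: 0.0
```

Request:
servo_tool --pt "0 0 -4 0" --pt "0 0 -8 0" --pt "4 0 -8 0" --pt "10 0 -8 0" --pt "10 0 -8 0" --pt "10 0 -8 0"

```text
time: 7.28
tool_pos: [0.4869, 0.0254, 0.2445]
ee_rot: [-3.141, 0.002, -3.069]
wrist_force: [0.6, -0.8, 0.0]
width: 0.0938
finger_force: 0.0
```

```bash
python3 - <<'E'
from h import *
cv2.imwrite("pics/s2.png",snapshot("scene")); t=snapshot("top");cv2.imwrite("pics/t2.png",t)
s=cv2.imread("pics/s2.png")[120:320,200:440]
cv2.imwrite("pics/s2c.png",np.hstack([cv2.resize(s,(400,333)),cv2.resize(t[150:330,160:360],(370,333))]))
go(.4074,.2002,.10,174.4)
print(proj("scene",[[.5868,.0342,.154],[.5868,.0342,.179]]))
E
```

```text
shift cm [ 6.73 18.02 14.43] turn 9.8 | t 7.38
[[282.51229714 220.15078266]
 [282.53762816 215.29905888]]
```

View pics/s2c.png

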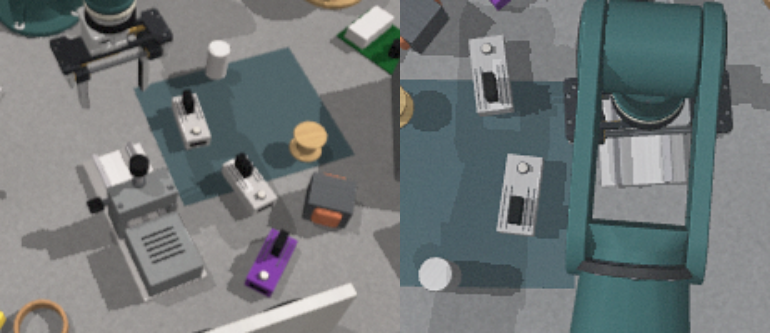

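Knob is up with its rod showing at (139,180) in the crop, so it is cocked; both modules are in place. Going to module B at (518,195).

Request:
servo_tool --pt "6.7 18 0 9.8" --pt "6.7 18 5 9.8" --pt "6.7 18 10 9.8" --pt "6.7 18 10 9.8" --pt "6.7 18 14 9.8" --pt "6.7 18 14.4 9.8" --pt "6.7 18 14.4 9.8"

```text
time: 8.25
tool_pos: [0.4077, 0.2003, 0.1008]
ee_rot: [3.141, 0.001, 3.043]
wrist_force: [-0.1, 0.7, 1.0]
width: 0.0939
finger_force: 0.0
```

```bash
python3 - <<'E'
from h import *
go(.407,.2,.0485,174.4)
E
```

```text
shift cm [ 0.07 -0.03  5.23] turn -0.0 | t 8.25
```

Request:
servo_tool --pt "0 0 2.5 0" --pt "0 0 4.8 0" --pt "0 0 5.2 0" --pt "0 0 5.2 0"

```text
time: 8.75
tool_pos: [0.4079, 0.2002, 0.0495]
ee_rot: [3.14, 0.002, 3.043]
wrist_force: [-0.2, 0.1, -0.3]
width: 0.094
finger_force: 0.0
```

Request:
servo_tool --pt "0 0 0 0" --pt "0 0 0 0" --pt "0 0 0 0" --pt "0 0 0 0" --pt "0 0 0 0" --pt "0 0 0 0" --pt "0 0 0 0" --pt "0 0 0 0" --claw 255

```text
time: 9.75
tool_pos: [0.4065, 0.2003, 0.0479]
ee_rot: [3.141, -0.0, 3.044]
wrist_force: [0.2, 3.2, 0.6]
width: 0.0171
finger_force: 1.0
```

Request:
servo_tool --pt "0 0 -3 0" --pt "0 0 -7 0" --pt "0 0 -7 0" --pt "0 0 -7 0"

```text
time: 10.25
tool_pos: [0.4053, 0.1997, 0.1159]
ee_rot: [-3.14, -0.003, 3.044]
wrist_force: [-0.6, -0.8, -4.0]
width: 0.0156
finger_force: 30.0
```

```bash
cat >> h.py <<'E'
O=np.array([.5785,.0336]);BY=np.radians(4.2)
def bay(x,y=0): return O+[np.cos(BY)*x-np.sin(BY)*y,np.sin(BY)*x+np.cos(BY)*y]
E
python3 - <<'E'
from h import *
cv2.imwrite("pics/t3.png",snapshot("top"));cv2.imwrite("pics/s3.png",snapshot("scene"))
b=bay(-.105);print(b)   # front at -25
go(*b,.115,184.2)
E
```

```text
[0.47378198 0.02590999]
shift cm [ -8.55 -16.6    0.03] turn -9.8 | t 10.35
```

Request:
servo_tool --pt "-3 -5 0 -5" --pt "-6 -10 0 -9.8" --pt "-8.55 -16.6 0 -9.8" --pt "-8.55 -16.6 0 -9.8" --pt "-8.55 -16.6 0 -9.8" --pt "-8.55 -16.6 0 -9.8" --pt "-8.55 -16.6 0 -9.8"

```text
time: 11.22
tool_pos: [0.4749, 0.0279, 0.1177]
ee_rot: [3.141, -0.0, -3.066]
wrist_force: [0.4, -0.3, -3.3]
width: 0.016
finger_force: 30.0
```

```bash
python3 - <<'E'
from h import *
s=snapshot("scene");t=snapshot("top")
cv2.imwrite("pics/s4.png",np.hstack([cv2.resize(s[140:280,220:360],(400,400),interpolation=2),cv2.resize(t[170:270,240:340],(400,400),interpolation=2)]))
b=bay(-.105); go(*b,.060,184.2); print(get_obs()["width"],get_obs()["finger_force"])
E
```

```text
shift cm [ 0.15 -0.16  5.8 ] turn 0.1 | t 11.32
0.015774710049590447 29.996713399887085
```

View pics/s4.png

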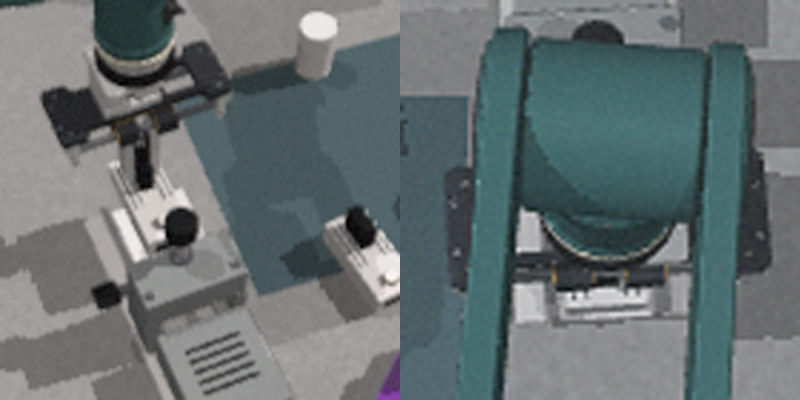

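The module hangs level in line with the channel ((145,180) left crop), clear of the head. Lowering it.

Request:
servo_tool --pt "0.1 -0.1 2 0" --pt "0.1 -0.1 3.5 0" --pt "0.1 -0.1 4.5 0" --pt "0.1 -0.1 5.3 0" --pt "0.1 -0.1 5.6 0" --pt "0.1 -0.1 5.6 0"

```text
time: 12.08
tool_pos: [0.475, 0.0254, 0.0623]
ee_rot: [-3.142, 0.002, -3.069]
wrist_force: [0.1, 0.7, -2.7]
width: 0.016
finger_force: 30.0
```

Request:
servo_tool --pt "0 0 0.2 0" --pt "0 0 0.2 0"

```text
time: 12.32
tool_pos: [0.4752, 0.0254, 0.0618]
ee_rot: [-3.141, 0.002, -3.068]
wrist_force: [-4.6, 0.2, 4.9]
width: 0.0156
finger_force: 30.0
```

Request:
servo_tool --pt "0 0 0 0" --pt "0 0 0 0" --pt "0 0 0 0" --pt "0 0 0 0" --pt "0 0 0 0" --pt "0 0 0 0" --claw 0

```text
time: 13.08
tool_pos: [0.4744, 0.0255, 0.0599]
ee_rot: [3.141, -0.0, -3.068]
wrist_force: [0.3, -0.0, 0.4]
width: 0.0722
finger_force: 0.0
```

Request:
servo_tool --pt "0 0 -4 0" --pt "0 0 -6 0" --pt "6 0 -6 0" --pt "10 0 -6 0" --pt "10 0 -6 0" --pt "10 0 -6 0" --pt "10 0 -6 0" --claw 255

```text
time: 13.95
tool_pos: [0.3757, 0.0181, 0.1201]
ee_rot: [3.142, 0.001, -3.068]
wrist_force: [0.4, 0.1, -0.1]
width: 0.0093
finger_force: 0.0
```

```bash
python3 - <<'E'
from h import *
s=snapshot("scene");t=snapshot("top")
cv2.imwrite("pics/s5.png",np.hstack([cv2.resize(s[140:280,220:360],(400,400),interpolation=2),cv2.resize(t[170:270,240:340],(400,400),interpolation=2)]))
go(*bay(-.155),.032,184.2); print(get_obs()["width"])
E
```

```text
shift cm [-4.87  0.06  8.79] turn -0.0 | t 14.05
0.0018132705134735576
```

View pics/s5.png

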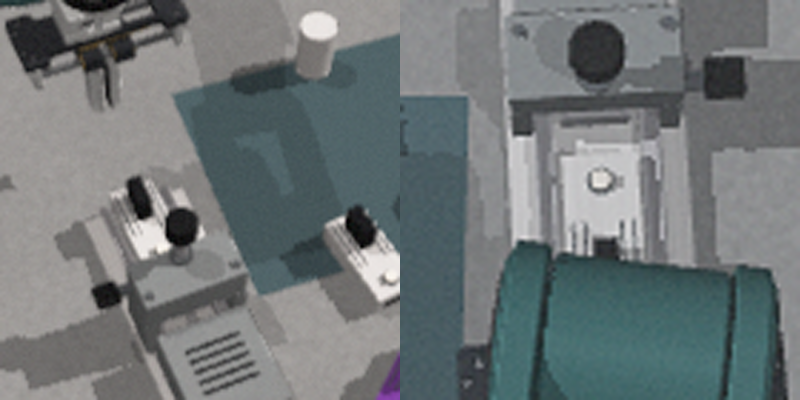

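Module is lying square in the channel, with its rivet at (600,180) in the right crop, still short of the head. Now I push from behind with closed fingers.

Request:
servo_tool --pt "0 0 4 0" --pt "0 0 8 0" --pt "0 0 8.7 0" --pt "-4.8 0 8.7 0" --pt "-7 0 8.7 0" --pt "-8.5 0 8.7 0" --pt "-9 0 8.7 0" --pt "-9 0 8.7 0"

```text
time: 15.05
tool_pos: [0.4633, 0.0245, 0.0337]
ee_rot: [-3.141, -0.003, -3.068]
wrist_force: [-6.8, -1.0, 5.0]
width: 0.0005
finger_force: 3.2
```

```bash
python3 - <<'E'
from h import *
go(*bay(-.080),.032,184.2)
E
```

```text
shift cm [-3.55  0.06  0.17] turn 0.0 | t 15.05
```

Request:
servo_tool --pt "-0.8 0 0 0" --pt "-1.6 0 0 0" --pt "-2.4 0 0 0" --pt "-2.9 0 0 0" --pt "-3.2 0 0 0" --pt "-3.4 0 0 0" --pt "-3.4 0 0 0"

```text
time: 15.92
tool_pos: [0.4925, 0.0269, 0.0337]
ee_rot: [3.141, -0.013, -3.068]
wrist_force: [-16.7, -1.8, 13.7]
width: 0.0008
finger_force: 8.6
```

Request:
servo_tool --pt "-0.2 0 0 0" --pt "-0.2 0 0 0" --pt "-0.2 0 0 0"

```text
time: 16.3
tool_pos: [0.4951, 0.0271, 0.0337]
ee_rot: [3.141, -0.012, -3.068]
wrist_force: [-16.1, -0.8, 13.2]
width: 0.0003
finger_force: 8.3
```

Request:
servo_tool --pt "-0.2 0 0 0" --pt "-0.2 0 0 0" --pt "-0.2 0 0 0"

```text
time: 16.68
tool_pos: [0.4968, 0.0272, 0.0337]
ee_rot: [3.141, -0.013, -3.068]
wrist_force: [-16.6, -1.9, 13.6]
width: 0.0003
finger_force: 8.7
```

Request:
servo_tool --pt "-0.2 0 0 0" --pt "-0.2 0 0 0" --pt "-0.2 0 0 0"

```text
time: 17.05
tool_pos: [0.4987, 0.0274, 0.0337]
ee_rot: [3.141, -0.013, -3.068]
wrist_force: [-16.4, -2.6, 13.2]
width: 0.0006
finger_force: 8.7
```

Request:
servo_tool --pt "-0.2 0 0 0" --pt "-0.2 0 0 0" --pt "-0.2 0 0 0"

```text
time: 17.42
tool_pos: [0.5007, 0.0275, 0.0337]
ee_rot: [3.141, -0.013, -3.068]
wrist_force: [-16.6, -1.1, 14.1]
width: 0.0004
finger_force: 8.8
```

Request:
servo_tool --pt "-0.2 0 0 0" --pt "-0.2 0 0 0" --pt "-0.2 0 0 0"

```text
time: 17.8
tool_pos: [0.5014, 0.0276, 0.0337]
ee_rot: [3.141, -0.016, -3.068]
wrist_force: [-20.7, -1.1, 16.2]
width: 0.0006
finger_force: 10.5
```

Request:
servo_tool --pt "0.8 0 0 0" --pt "1.6 0 0 0" --pt "4 0 0 0" --pt "6 0 -4 0" --pt "6 0 -10 0" --pt "6 0 -11 0" --pt "6 0 -11 0"

```text
time: 18.68
tool_pos: [0.4494, 0.0235, 0.1439]
ee_rot: [-3.141, 0.003, -3.068]
wrist_force: [0.1, 0.3, -0.1]
width: 0.0
finger_force: 0.0
```

```bash
python3 - <<'E'
from h import *
s=snapshot("scene")
cv2.imwrite("pics/s6.png",cv2.resize(s[150:270,230:350],(500,500),interpolation=2))
go(*bay(.009,-.135),.125,184.2)
E
```

```text
shift cm [-13.95 -13.45   1.73] turn -0.0 | t 18.73
```

View pics/s6.png

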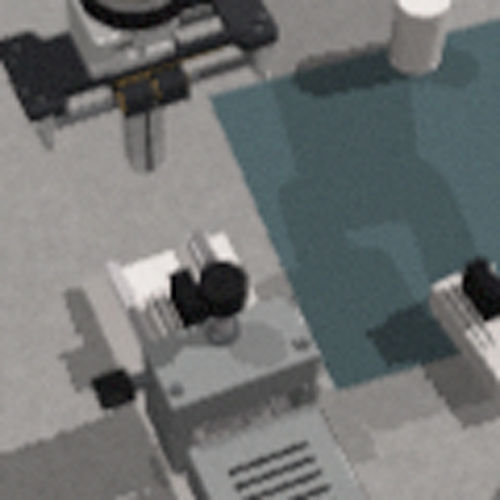

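The module is in under the head, with its handle at (185,297) next to the still-raised knob. I'll check the catch depth by casting a ray.

```bash
python3 - <<'E'
from h import *
w=ray("scene",[[230+185*.24,150+296*.24]],.064)[0]
d=w[:2]-O; print("bay x,y of handle",d@[np.cos(BY),np.sin(BY)],d@[-np.sin(BY),np.cos(BY)])
print(proj("scene",[[*bay(x),.064] for x in(-.08,-.054,-.042)]))
E
```

```text
bay x,y of handle -0.05084979398120535 -0.001522752759240595
[[271.25875502 213.55538967]
 [274.46612875 220.07663881]
 [275.96893197 223.13214622]]
```

Request:
servo_tool --pt "0 -6 0 0" --pt "0 -12 0 0" --pt "-4 -13.5 0 0" --pt "-10 -13.5 0 0" --pt "-14 -13.5 0 0" --pt "-14 -13.5 0 0" --pt "-14 -13.5 0 0" --claw 0

```text
time: 19.6
tool_pos: [0.5966, -0.1006, 0.1405]
ee_rot: [3.14, -0.004, -3.068]
wrist_force: [0.5, 0.1, 0.4]
width: 0.0669
finger_force: 0.0
```

```bash
python3 - <<'E'
from h import *
go(*bay(.009,-.135),.105,184.2);print(get_obs()["width"])
E
```

```text
shift cm [-0.08  0.02  3.55] turn -0.0 | t 19.6
0.06691760069732158
```

Request:
servo_tool --pt "0 0 0 0" --pt "0 0 1.5 0" --pt "0 0 1.5 0" --pt "0 0 3 0" --pt "0 0 3.5 0" --pt "0 0 3.5 0"

```text
time: 20.35
tool_pos: [0.5975, -0.1008, 0.1069]
ee_rot: [3.141, -0.002, -3.069]
wrist_force: [0.2, -0.1, -0.5]
width: 0.0941
finger_force: 0.0
```

Request:
servo_tool --pt "0 0 0.6 0" --pt "0 0 1.2 0" --pt "0 0 1.5 0" --pt "0 0 1.5 0"

```text
time: 20.85
tool_pos: [0.5978, -0.1006, 0.0926]
ee_rot: [3.141, -0.001, -3.068]
wrist_force: [-0.3, -0.4, 1.6]
width: 0.094
finger_force: 0.9
```

Request:
servo_tool --pt "0 0 0.4 0" --pt "0 0 0.5 0" --pt "0 0 0.5 0" --pt "0 0 0.5 0"

```text
time: 21.35
tool_pos: [0.598, -0.1007, 0.0881]
ee_rot: [3.141, 0.0, -3.068]
wrist_force: [0.1, 0.8, 2.7]
width: 0.0937
finger_force: 0.9
```

Request:
servo_tool --pt "0 0 -3 0" --pt "0 0 -5 0" --pt "4 0 -5 0" --pt "10 2 -5 0" --pt "16 6 -5 0" --pt "21 13.5 -5 0" --pt "21 13.5 -5 0" --pt "21 13.5 -5 0" --claw 255

```text
time: 22.35
tool_pos: [0.3775, 0.0194, 0.1379]
ee_rot: [-3.141, 0.001, -3.066]
wrist_force: [0.1, 0.1, -1.0]
width: 0.0174
finger_force: 0.0
```

```bash
python3 - <<'E'
from h import *
s=snapshot("scene")
cv2.imwrite("pics/s7.png",cv2.resize(s[150:270,230:350],(500,500),interpolation=2))
go(*bay(-.18),.032,184.2)
E
```

```text
shift cm [-2.05  0.03 10.61] turn 0.1 | t 22.4
```

View pics/s7.png

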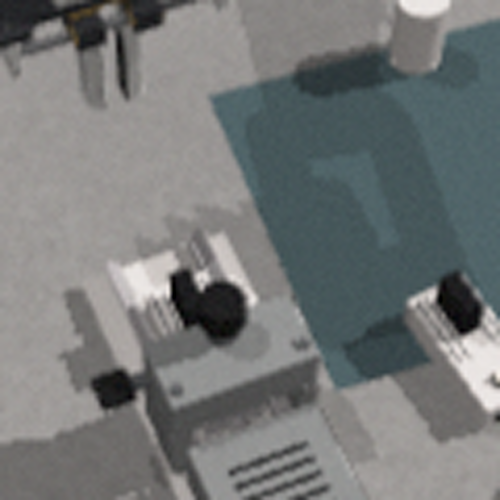

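Knob dropped about 22 px, so the punch fired. Module A has been knocked slightly aside and will be re-measured. Next is the second push.

Request:
servo_tool --pt "0 0 4 0" --pt "0 0 8 0" --pt "0 0 10.6 0" --pt "-3 0 10.6 0" --pt "-7 0 10.6 0" --pt "-9.5 0 10.6 0" --pt "-10.2 0 10.6 0" --pt "-10.2 0 10.6 0"

```text
time: 23.4
tool_pos: [0.4804, 0.0252, 0.0314]
ee_rot: [-3.141, -0.001, -3.069]
wrist_force: [-0.5, -0.8, -0.5]
width: 0.0005
finger_force: 0.0
```

Request:
servo_tool --pt "-0.5 0 0 0" --pt "-1 0 0 0" --pt "-1.4 0 0 0" --pt "-1.8 0 0 0" --pt "-2.1 0 0 0" --pt "-2.3 0 0 0" --pt "-2.3 0 0 0"

```text
time: 24.28
tool_pos: [0.497, 0.0271, 0.032]
ee_rot: [-3.141, -0.015, -3.068]
wrist_force: [-16.9, -1.6, 13.8]
width: 0.0004
finger_force: 8.6
```

Request:
servo_tool --pt "-0.2 0 0 0" --pt "-0.4 0 0 0" --pt "-0.4 0 0 0"

```text
time: 24.65
tool_pos: [0.5008, 0.0273, 0.032]
ee_rot: [-3.141, -0.015, -3.068]
wrist_force: [-18.2, -1.7, 12.7]
width: 0.0005
finger_force: 8.8
```

Request:
servo_tool --pt "-0.2 0 0 0" --pt "-0.2 0 0 0" --pt "-0.2 0 0 0"

```text
time: 25.02
tool_pos: [0.5014, 0.0274, 0.0321]
ee_rot: [-3.141, -0.019, -3.068]
wrist_force: [-21.6, -2.6, 16.7]
width: 0.0007
finger_force: 10.7
```

Request:
servo_tool --pt "3 0 0 0" --pt "7 0 0 0" --pt "10 0 0 0" --pt "10 0 -4 0" --pt "10 0 -10 0" --pt "10 0 -12 0" --pt "10 0 -12 0" --pt "10 0 -12 0" --claw 0

```text
time: 26.02
tool_pos: [0.4088, 0.0208, 0.1506]
ee_rot: [3.141, -0.002, -3.068]
wrist_force: [0.0, -0.2, 0.1]
width: 0.077
finger_force: 0.0
```

```bash
python3 - <<'E'
from h import *
t=snapshot("top");s=snapshot("scene");cv2.imwrite("pics/tt8.png",t)
cv2.imwrite("pics/s8.png",np.hstack([cv2.resize(s[150:270,230:350],(400,400),interpolation=2),cv2.resize(t[160:260,190:290],(400,400),interpolation=2)]))
go(*bay(-.080),.12,184.2); print(proj("scene",[[*bay(-.08),.064+.012]]))
E
```

```text
shift cm [-9.05  0.03  3.  ] turn -0.0 | t 26.12
[[271.18170902 211.41284747]]
```

View pics/s8.png

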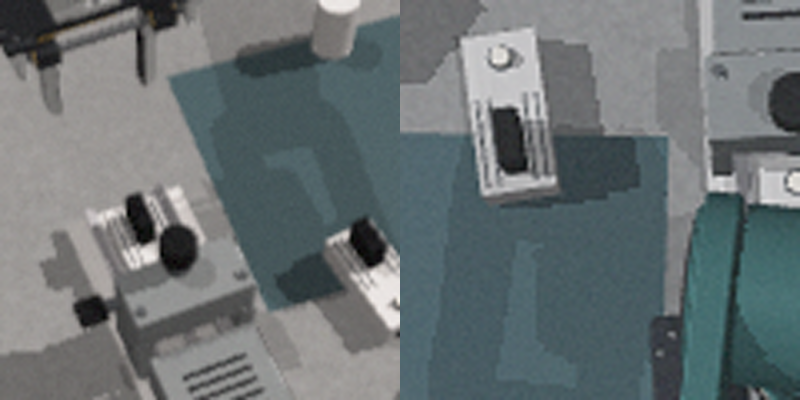

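Module is ejected, with its handle at (142,218) left crop, matching carriage out. Module A's corners are now about (62,38),(135,28),(157,185),(83,195) in the right crop. Picking up the finished module.

Request:
servo_tool --pt "-4 0 0 0" --pt "-9 0 0 0" --pt "-9 0 3 0" --pt "-9 0 6.5 0" --pt "-9 0 8.8 0" --pt "-9 0 8.9 0" --pt "-9 0 8.9 0" --pt "-9 0 8.9 0"

```text
time: 27.12
tool_pos: [0.5003, 0.0272, 0.0643]
ee_rot: [-3.141, 0.003, -3.068]
wrist_force: [0.5, -0.1, 0.4]
width: 0.0943
finger_force: 0.0
```

Request:
servo_tool --pt "0 0 0 0" --pt "0 0 0 0" --pt "0 0 0 0" --pt "0 0 0 0" --pt "0 0 0 0" --pt "0 0 0 0" --pt "0 0 0 0" --pt "0 0 0 0" --claw 255

```text
time: 28.12
tool_pos: [0.4993, 0.0273, 0.0629]
ee_rot: [3.142, -0.0, -3.068]
wrist_force: [-0.6, 0.5, -0.5]
width: 0.0174
finger_force: 0.0
```

Request:
servo_tool --pt "1.5 0 0 0" --pt "3 0 0 0" --pt "3 0 0 0" --pt "3 0 -3 0" --pt "3 0 -8 0" --pt "3 0 -8 0" --pt "3 0 -8 0"

```text
time: 29.0
tool_pos: [0.4681, 0.0251, 0.1411]
ee_rot: [3.141, -0.003, -3.069]
wrist_force: [0.5, 0.6, -4.1]
width: 0.0162
finger_force: 30.0
```

```bash
python3 - <<'E'
from h import *
t=np.array([.4705,-.3475]);a=np.radians(-.7)
h=t+[ -.025*np.cos(a), -.025*np.sin(a)]+0.068*np.array([-np.sin(a),np.cos(a)]); print(h)
go(*h,.14,179.3)
im=cv2.cvtColor(cv2.imread("pics/tt8.png"),cv2.COLOR_BGR2GRAY)
A=ray("top",np.array([(62,38),(135,28),(157,185),(83,195)])/4+[190,160]-.4,.03);print(fit(A,0,0),np.linalg.norm(A-np.roll(A,1,0),axis=1),A.round(4).tolist())
print("handle",ray("top",np.array([[110,140]])/4+[190,160]-.4,.064))
E
```

```text
[ 0.44633262 -0.27919965]
shift cm [  4.4  -30.19   0.11] turn 4.9 | t 29.0
(array([0.612, 0.225]), np.float64(9.86)) [0.10962622 0.04946503 0.10981034 0.04928338] [[0.6622, 0.2588, 0.03], [0.6698, 0.2099, 0.03], [0.5616, 0.1912, 0.03], [0.5542, 0.2399, 0.03]]
handle [[0.58344601 0.21883766 0.064     ]]
```

Request:
servo_tool --pt "1 -4 0 0" --pt "4.4 -10 0 4.9" --pt "4.4 -16 0 4.9" --pt "4.4 -22 0 4.9" --pt "4.4 -27 0 4.9" --pt "4.4 -30.2 0 4.9" --pt "4.4 -30.2 0 4.9" --pt "4.4 -30.2 0 4.9"

```text
time: 30.0
tool_pos: [0.4465, -0.278, 0.1404]
ee_rot: [3.138, -0.004, 3.129]
wrist_force: [0.2, 0.2, -3.8]
width: 0.0156
finger_force: 30.0
```

```bash
python3 - <<'E'
from h import *
t=snapshot("top");s=snapshot("scene")
cv2.imwrite("pics/s9.png",np.hstack([cv2.resize(s[190:310,90:230],(400,343),interpolation=2),cv2.resize(t[190:290,370:487],(400,343),interpolation=2)]))
go(.4463,-.2792,.055,179.3);print(get_obs()["width"])
E
```

```text
shift cm [ 0.08 -0.14  8.66] turn 0.1 | t 30.1
0.015841133233206805
```

View pics/s9.png

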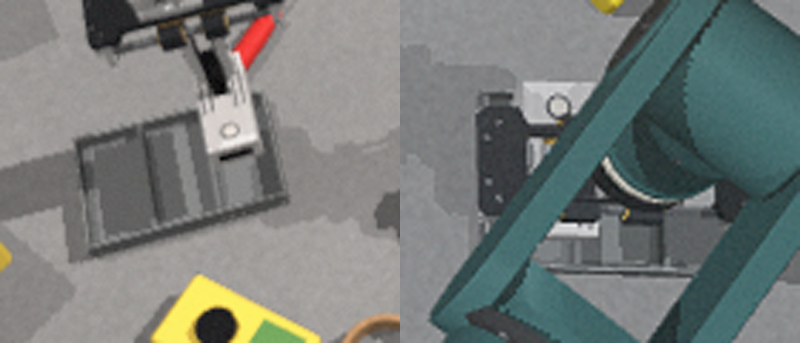

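The rivet shows as a flush ring, and the module hangs over its slot (the one at about (230,160) in the left crop). Lowering.

Request:
servo_tool --pt "0 -0.1 3 0" --pt "0 -0.1 5.5 0" --pt "0 -0.1 7 0" --pt "0 -0.1 8.2 0" --pt "0 -0.1 8.4 0" --pt "0 -0.1 8.4 0"

```text
time: 30.85
tool_pos: [0.4481, -0.2806, 0.0596]
ee_rot: [-3.141, 0.001, 3.129]
wrist_force: [-0.0, -1.2, -2.7]
width: 0.0159
finger_force: 30.0
```

Request:
servo_tool --pt "0 0 0.3 0" --pt "0 0 0.3 0"

```text
time: 31.1
tool_pos: [0.4477, -0.2805, 0.0561]
ee_rot: [-3.141, 0.0, 3.129]
wrist_force: [-0.4, 0.2, -3.9]
width: 0.016
finger_force: 30.0
```

Request:
servo_tool --pt "0 0 0.2 0" --pt "0 0 0.2 0" --pt "0 0 0.2 0"

```text
time: 31.48
tool_pos: [0.4477, -0.2807, 0.0549]
ee_rot: [-3.141, 0.001, 3.129]
wrist_force: [-4.5, 1.3, 4.5]
width: 0.0156
finger_force: 30.0
```

Request:
servo_tool --pt "0 0 0 0" --pt "0 0 0 0" --pt "0 0 0 0" --pt "0 0 0 0" --pt "0 0 0 0" --pt "0 0 0 0" --claw 0

```text
time: 32.22
tool_pos: [0.4476, -0.2803, 0.0539]
ee_rot: [3.142, 0.0, 3.129]
wrist_force: [-0.5, 0.3, 0.7]
width: 0.0722
finger_force: 0.0
```

Request:
servo_tool --pt "0 0 -5 0" --pt "0 0 -11 0" --pt "0 0 -17 0" --pt "0 0 -19 0" --pt "0 0 -19 0" --pt "0 0 -19 0"

```text
time: 32.98
tool_pos: [0.4471, -0.2799, 0.2421]
ee_rot: [3.14, -0.002, 3.129]
wrist_force: [1.0, 1.0, -0.6]
width: 0.094
finger_force: 0.0
```

```bash
python3 - <<'E'
from h import *
go(.5863,.034,.25,184.2)
E
```

```text
shift cm [-13.53  31.56  -0.79] turn -4.9 | t 32.98
```

Now cock the punch for the second module.

Request:
servo_tool --pt "-2 6 -0.8 -2" --pt "-5 12 -0.8 -4.9" --pt "-8 18 -0.8 -4.9" --pt "-10 24 -0.8 -4.9" --pt "-13.5 31.6 -0.8 -4.9" --pt "-13.5 31.6 -0.8 -4.9" --pt "-13.5 31.6 -0.8 -4.9" --pt "-13.5 31.6 -0.8 -4.9"

```text
time: 33.98
tool_pos: [0.5858, 0.0333, 0.2502]
ee_rot: [-3.141, -0.003, -3.069]
wrist_force: [0.5, -0.6, -0.6]
width: 0.0941
finger_force: 0.0
```

```bash
python3 - <<'E'
from h import *
go(.5863,.034,.134,184.2)
E
```

```text
shift cm [-0.06  0.07 11.62] turn -0.0 | t 33.98
```

Request:
servo_tool --pt "0 0 4 0" --pt "0 0 8 0" --pt "0 0 10.5 0" --pt "0 0 11.4 0" --pt "0 0 11.6 0" --pt "0 0 11.6 0"

```text
time: 34.72
tool_pos: [0.5872, 0.0335, 0.1374]
ee_rot: [-3.141, 0.002, -3.069]
wrist_force: [-0.3, -0.9, 0.5]
width: 0.0941
finger_force: 0.0
```

Request:
servo_tool --pt "0 0 0 0" --pt "0 0 0 0" --pt "0 0 0 0" --pt "0 0 0 0" --pt "0 0 0 0" --pt "0 0 0 0" --pt "0 0 0 0" --pt "0 0 0 0" --claw 255

```text
time: 35.72
tool_pos: [0.5865, 0.0338, 0.1359]
ee_rot: [-3.141, -0.0, -3.069]
wrist_force: [0.1, -1.3, -0.4]
width: 0.0335
finger_force: 30.0
```

Request:
servo_tool --pt "0 0 -0.8 0" --pt "0 0 -1.6 0" --pt "0 0 -2.4 0" --pt "0 0 -3.0 0" --pt "0 0 -3.3 0" --pt "0 0 -3.3 0" --pt "0 0 -3.3 0" --pt "0 0 -3.3 0"

```text
time: 36.72
tool_pos: [0.5864, 0.0338, 0.168]
ee_rot: [-3.142, -0.001, -3.069]
wrist_force: [4.7, -1.8, -11.7]
width: 0.0336
finger_force: 30.0
```

Request:
servo_tool --pt "0 0 0.6 0" --pt "0 0 0.8 0" --pt "0 0 0.8 0" --pt "0 0 0.8 0"

```text
time: 37.22
tool_pos: [0.5864, 0.0338, 0.1614]
ee_rot: [-3.141, 0.0, -3.069]
wrist_force: [2.2, -0.6, -6.7]
width: 0.0337
finger_force: 30.0
```

Request:
servo_tool --pt "0 0 -0.3 0" --pt "0 0 -0.3 0" --pt "0 0 -0.3 0" --pt "0 0 -0.3 0" --pt "0 0 -0.3 0" --claw 0

```text
time: 37.85
tool_pos: [0.5865, 0.034, 0.164]
ee_rot: [3.141, 0.0, -3.068]
wrist_force: [-0.5, 0.4, 0.6]
width: 0.0799
finger_force: 0.0
```

Request:
servo_tool --pt "0 0 -4 0" --pt "0 0 -8 0" --pt "4 0 -8 0" --pt "10 0 -8 0" --pt "10 0 -8 0" --pt "10 0 -8 0"

```text
time: 38.6
tool_pos: [0.4873, 0.0266, 0.2444]
ee_rot: [-3.142, 0.002, -3.069]
wrist_force: [-0.4, 0.3, -1.0]
width: 0.0938
finger_force: 0.0
```

```bash
python3 - <<'E'
from h import *
s=snapshot("scene");t=snapshot("top");cv2.imwrite("pics/s10.png",s);cv2.imwrite("pics/t10.png",t)
# knob blob
m=(s.max(2)<45).astype(np.uint8)[195:250,262:305]
n,l,st,c=cv2.connectedComponentsWithStats(m); print([(st[i,4],(c[i]+[262,195]).round(1)) for i in range(1,n) if st[i,4]>20])
m=(cv2.imread("pics/scene0.png").max(2)<45).astype(np.uint8)[195:250,262:305]
n,l,st,c=cv2.connectedComponentsWithStats(m); print("down ref",[(st[i,4],(c[i]+[262,195]).round(1)) for i in range(1,n) if st[i,4]>20])
# module A outline
g=cv2.cvtColor(t,cv2.COLOR_BGR2GRAY);x0,y0=195,155
for th in(150,165,180):
    m=cv2.morphologyEx((g[y0:225,x0:255]>th).astype(np.uint8),cv2.MORPH_CLOSE,np.ones((7,7)))
    m=cv2.morphologyEx(m,cv2.MORPH_OPEN,np.ones((5,5)))
    cs=[c for c in cv2.findContours(m,0,1)[0] if cv2.contourArea(c)>300]
    for c in cs:
        p=cv2.boxPoints(cv2.minAreaRect(c))+[x0,y0]; w=ray("top",p,.03); print(th,w.mean(0).round(4),np.linalg.norm(w-np.roll(w,1,0),axis=1).round(3),w.round(3)[:,:2].tolist())
# handle blob
m=(t.max(2)<45).astype(np.uint8)[155:225,195:255]
n,l,st,c=cv2.connectedComponentsWithStats(m); print("handle",[(st[i,4],ray("top",[c[i]+[195,155]],.064)[0].round(4)) for i in range(1,n) if st[i,4]>20])
E
```

```text
[(np.int32(111), array([282.6, 219.2]))]
down ref [(np.int32(114), array([282.6, 224.3]))]
150 [0.6298 0.2296 0.03  ] [0.075 0.05  0.075 0.049] [[0.663, 0.261], [0.671, 0.211], [0.596, 0.199], [0.589, 0.248]]
165 [0.6333 0.2297 0.03  ] [0.065 0.049 0.065 0.048] [[0.662, 0.26], [0.669, 0.211], [0.605, 0.2], [0.597, 0.248]]
180 [0.6344 0.2299 0.03  ] [0.062 0.048 0.062 0.048] [[0.661, 0.259], [0.669, 0.212], [0.608, 0.201], [0.6, 0.248]]
handle [(np.int32(44), array([0.5799, 0.2158, 0.064 ]))]
```

Knob is 5.1 px above its down position, so it is cocked. Module A's front corners agree with the last measurement, giving a handle near (0.586, 0.220) at yaw 9.7°.

```bash
python3 - <<'E'
from h import *
go(.5858,.2203,.11,189.7)
E
```

```text
shift cm [-11.17  18.6   13.43] turn -5.5 | t 38.7
```

Request:
servo_tool --pt "0 6 0 0" --pt "-2 12 0 -5.5" --pt "-7 18.6 0 -5.5" --pt "-11.2 18.6 2 -5.5" --pt "-11.2 18.6 7 -5.5" --pt "-11.2 18.6 13 -5.5" --pt "-11.2 18.6 13.4 -5.5" --pt "-11.2 18.6 13.4 -5.5"

```text
time: 39.7
tool_pos: [0.5864, 0.2207, 0.1114]
ee_rot: [3.141, 0.002, -2.973]
wrist_force: [-0.6, -0.2, 1.8]
width: 0.0944
finger_force: 0.0
```

```bash
python3 - <<'E'
from h import *
go(.5858,.2203,.0485,189.7)
E
```

```text
shift cm [ 0.06 -0.03  6.29] turn -0.0 | t 39.7
```

Request:
servo_tool --pt "0 0 2.5 0" --pt "0 0 4.8 0" --pt "0 0 6.2 0" --pt "0 0 6.2 0"

```text
time: 40.2
tool_pos: [0.5857, 0.2205, 0.0492]
ee_rot: [3.141, 0.002, -2.973]
wrist_force: [-0.1, -0.3, 0.9]
width: 0.0939
finger_force: 0.0
```

Request:
servo_tool --pt "0 0 0 0" --pt "0 0 0 0" --pt "0 0 0 0" --pt "0 0 0 0" --pt "0 0 0 0" --pt "0 0 0 0" --pt "0 0 0 0" --pt "0 0 0 0" --claw 255

```text
time: 41.2
tool_pos: [0.5849, 0.2204, 0.0479]
ee_rot: [3.142, 0.0, -2.972]
wrist_force: [-0.2, 0.1, -0.3]
width: 0.018
finger_force: 0.2
```

Request:
servo_tool --pt "0 0 0 0" --pt "0 0 -3 0" --pt "0 0 -7 0" --pt "0 0 -7 0" --pt "0 0 -7 0"

```text
time: 41.82
tool_pos: [0.5838, 0.22, 0.1157]
ee_rot: [-3.141, -0.003, -2.973]
wrist_force: [-0.3, 0.1, -3.3]
width: 0.0158
finger_force: 30.0
```

```bash
python3 - <<'E'
from h import *
go(*bay(-.107),.12,184.2)
E
```

```text
shift cm [ 14.31 -17.26  -0.43] turn 5.5 | t 41.83
```

Request:
servo_tool --pt "6 0 -0.4 0" --pt "12 0 -0.4 2" --pt "14.3 -4 -0.4 5.5" --pt "14.3 -10 -0.4 5.5" --pt "14.3 -15 -0.4 5.5" --pt "14.3 -17.3 -0.4 5.5" --pt "14.3 -17.3 -0.4 5.5" --pt "14.3 -17.3 -0.4 5.5"

```text
time: 42.82
tool_pos: [0.4719, 0.0264, 0.1202]
ee_rot: [3.14, -0.003, -3.068]
wrist_force: [-0.4, -0.0, -3.5]
width: 0.016
finger_force: 30.0
```

```bash
python3 - <<'E'
from h import *
s=snapshot("scene");cv2.imwrite("pics/s11.png",s)
go(*bay(-.107),.061,184.2);print(get_obs()["width"],get_obs()["wrist_force"])
ref=cv2.imread("pics/s10.png")
E
```

```text
shift cm [ 0.05 -0.09  5.96] turn 0.0 | t 42.88
0.015884436711320088 [-0.01853812 -0.24784805 -3.47423235]
```

Request:
servo_tool --pt "0 -0.1 2 0" --pt "0 -0.1 3.5 0" --pt "0 -0.1 4.5 0" --pt "0 -0.1 5.3 0" --pt "0 -0.1 5.7 0" --pt "0 -0.1 5.7 0" --pt "0 -0.1 5.7 0"

```text
time: 43.75
tool_pos: [0.4736, 0.0247, 0.0655]
ee_rot: [-3.142, 0.001, -3.069]
wrist_force: [0.1, 0.1, -2.4]
width: 0.0157
finger_force: 30.0
```

Request:
servo_tool --pt "0 0 0.2 0" --pt "0 0 0.2 0" --pt "0 0 0.2 0"

```text
time: 44.12
tool_pos: [0.4732, 0.0247, 0.063]
ee_rot: [3.142, 0.0, -3.068]
wrist_force: [-0.2, 0.0, -2.7]
width: 0.0162
finger_force: 30.0
```

Request:
servo_tool --pt "0 0 0.2 0" --pt "0 0 0.2 0" --pt "0 0 0.2 0"

```text
time: 44.5
tool_pos: [0.4731, 0.0248, 0.0609]
ee_rot: [3.142, -0.0, -3.068]
wrist_force: [0.1, -0.8, -3.0]
width: 0.0159
finger_force: 30.0
```

Request:
servo_tool --pt "0 0 0.1 0" --pt "0 0 0.1 0" --pt "0 0 0.1 0"

```text
time: 44.88
tool_pos: [0.4731, 0.0248, 0.0599]
ee_rot: [3.142, 0.0, -3.068]
wrist_force: [-0.3, -0.5, -2.2]
width: 0.0158
finger_force: 30.0
```

Request:
servo_tool --pt "0 0 0.15 0" --pt "0 0 0.15 0" --pt "0 0 0.15 0"

```text
time: 45.25
tool_pos: [0.4733, 0.0248, 0.0598]
ee_rot: [-3.142, 0.001, -3.068]
wrist_force: [-2.9, 0.7, 6.0]
width: 0.0159
finger_force: 30.0
```

Request:
servo_tool --pt "0 0 0 0" --pt "0 0 0 0" --pt "0 0 0 0" --pt "0 0 0 0" --pt "0 0 0 0" --pt "0 0 0 0" --claw 0

```text
time: 46.0
tool_pos: [0.4731, 0.0248, 0.0584]
ee_rot: [3.142, -0.0, -3.068]
wrist_force: [0.6, -1.1, 0.5]
width: 0.0723
finger_force: 0.0
```

Request:
servo_tool --pt "0 0 -4 0" --pt "0 0 -6 0" --pt "6 0 -6 0" --pt "10 0 -6 0" --pt "10 0 -6 0" --pt "10 0 -6 0" --pt "10 0 -6 0" --claw 255

```text
time: 46.88
tool_pos: [0.3744, 0.0174, 0.1186]
ee_rot: [3.142, 0.0, -3.068]
wrist_force: [-0.3, -0.4, -0.4]
width: 0.009
finger_force: 0.0
```

```bash
python3 - <<'E'
from h import *
s=snapshot("scene")
go(*bay(-.155),.032,184.2)
def knob(s):
    m=(s.max(2)<45).astype(np.uint8)[195:250,262:305]
    n,l,st,c=cv2.connectedComponentsWithStats(m); print([(st[i,:5].tolist(),(c[i]+[262,195]).round(1)) for i in range(1,n) if st[i,4]>20])
knob(s); print(proj("scene",[[*bay(-.107),.064]]))
s=cv2.resize(s[150:270,230:350],(400,400),interpolation=2)
t=snapshot("top"); cv2.imwrite("pics/s12.png",np.hstack([s,cv2.resize(t[170:270,240:340],(400,400),interpolation=2)]))
E
```

```text
shift cm [-4.99  0.11  8.65] turn -0.0 | t 46.92
[([3, 8, 8, 14, 70], array([268.2, 209.4])), ([16, 18, 11, 13, 111], array([282.7, 219.1]))]
[[267.99677116 206.92310693]]
```

View pics/s12.png

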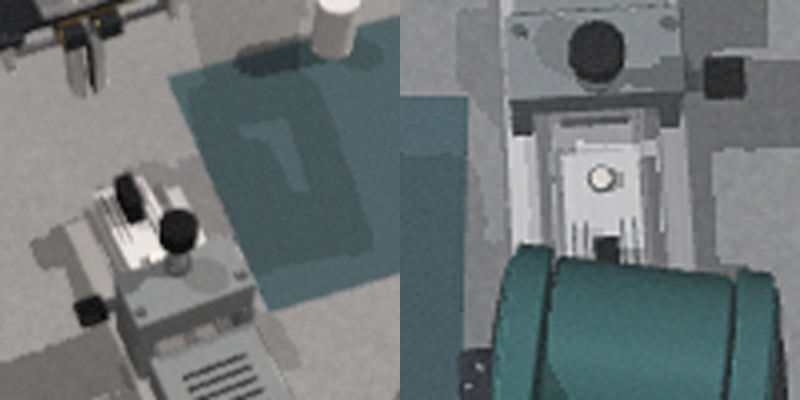

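Second module is laid square in the channel (rivet at (600,178) right crop, punch cocked), just like the first. Pushing the same way.

Request:
servo_tool --pt "0 0 4 0" --pt "0 0 8 0" --pt "0 0 8.6 0" --pt "-4.8 0 8.6 0" --pt "-7 0 8.6 0" --pt "-8.5 0 8.6 0" --pt "-9 0 8.6 0" --pt "-9 0 8.6 0"

```text
time: 47.98
tool_pos: [0.4633, 0.024, 0.033]
ee_rot: [-3.142, 0.0, -3.068]
wrist_force: [-2.2, -0.6, 2.4]
width: 0.0004
finger_force: 1.2
```

Request:
servo_tool --pt "-0.8 0 0 0" --pt "-1.6 0 0 0" --pt "-2.4 0 0 0" --pt "-2.9 0 0 0" --pt "-3.3 0 0 0" --pt "-3.7 0 0 0" --pt "-4.0 0 0 0" --pt "-4.0 0 0 0"

```text
time: 48.98
tool_pos: [0.4977, 0.0267, 0.0328]
ee_rot: [3.141, -0.012, -3.068]
wrist_force: [-16.8, -0.9, 13.1]
width: 0.0002
finger_force: 8.3
```

Request:
servo_tool --pt "-0.2 0 0 0" --pt "-0.4 0 0 0" --pt "-0.4 0 0 0" --pt "-0.4 0 0 0"

```text
time: 49.48
tool_pos: [0.5013, 0.027, 0.0328]
ee_rot: [3.141, -0.012, -3.068]
wrist_force: [-17.5, -1.5, 14.6]
width: 0.0006
finger_force: 8.7
```

Request:
servo_tool --pt "-0.15 0 0 0" --pt "-0.15 0 0 0" --pt "-0.15 0 0 0"

```text
time: 49.85
tool_pos: [0.5014, 0.027, 0.0328]
ee_rot: [3.141, -0.016, -3.068]
wrist_force: [-21.5, -1.8, 17.0]
width: 0.0004
finger_force: 10.7
```

Request:
servo_tool --pt "0.8 0 0 0" --pt "1.6 0 0 0" --pt "4 0 0 0" --pt "6 0 -4 0" --pt "6 0 -10 0" --pt "6 0 -11 0" --pt "6 0 -11 0"

```text
time: 50.72
tool_pos: [0.4496, 0.0229, 0.1432]
ee_rot: [-3.141, 0.003, -3.069]
wrist_force: [-0.1, -0.2, -0.2]
width: 0.0001
finger_force: 0.0
```

```bash
cat >> h.py <<'E'
def knob():
    s=snapshot("scene"); m=(s.max(2)<45).astype(np.uint8)[195:250,262:305]
    n,l,st,c=cv2.connectedComponentsWithStats(m); print("dark",[(st[i,:5].tolist(),(c[i]+[262,195]).round(1)) for i in range(1,n) if st[i,4]>20]); return s
E
python3 - <<'E'
from h import *
cv2.imwrite("pics/s13.png",knob())
import h
s=cv2.imread("pics/s6.png")  # first module when caught, same crop
a=cv2.resize(cv2.imread("pics/s13.png")[150:270,230:350],(500,500),interpolation=2)
d=cv2.absdiff(a,s)[230:420,100:330].max(2); print("diff to first caught state",d.mean(),(d>60).mean())
s=cv2.imread("pics/s12.png")
go(*bay(.009,-.135),.125,184.2)
E
```

```text
dark [([9, 18, 18, 15, 185], array([279.5, 220. ]))]
diff to first caught state 2.9156064073226546 0.0
shift cm [-13.94 -13.39   1.66] turn -0.0 | t 50.77
```

Same picture as the first caught state. Firing.

Request:
servo_tool --pt "0 -6 0 0" --pt "0 -12 0 0" --pt "-4 -13.5 0 0" --pt "-10 -13.5 0 0" --pt "-14 -13.5 0 0" --pt "-14 -13.5 0 0" --pt "-14 -13.5 0 0" --pt "-14 -13.5 0 0" --claw 0

```text
time: 51.78
tool_pos: [0.597, -0.1014, 0.1419]
ee_rot: [3.141, -0.001, -3.069]
wrist_force: [0.8, 0.6, 0.3]
width: 0.0767
finger_force: 0.0
```

Request:
servo_tool --pt "0 0 1.5 0" --pt "0 0 1.5 0" --pt "0 0 3 0" --pt "0 0 3.5 0" --pt "0 0 3.5 0"

```text
time: 52.4
tool_pos: [0.5978, -0.1014, 0.1066]
ee_rot: [3.141, -0.001, -3.069]
wrist_force: [0.4, 0.2, 0.3]
width: 0.0937
finger_force: 0.0
```

Request:
servo_tool --pt "0 0 0.6 0" --pt "0 0 1.2 0" --pt "0 0 1.7 0" --pt "0 0 2.0 0" --pt "0 0 2.0 0" --pt "0 0 2.0 0"

```text
time: 53.15
tool_pos: [0.5982, -0.1011, 0.0877]
ee_rot: [3.141, 0.0, -3.068]
wrist_force: [-0.5, 0.6, 2.9]
width: 0.0937
finger_force: 0.9
```

Request:
servo_tool --pt "0 0 -3 0" --pt "0 0 -5 0" --pt "4 0 -5 0" --pt "10 2 -5 0" --pt "16 6 -5 0" --pt "21 13.5 -5 0" --pt "21 13.5 -5 0" --pt "21 13.5 -5 0" --claw 255

```text
time: 54.15
tool_pos: [0.3775, 0.019, 0.1374]
ee_rot: [-3.141, 0.001, -3.065]
wrist_force: [1.2, 0.7, 0.2]
width: 0.0175
finger_force: 0.0
```

```bash
python3 - <<'E'
from h import *
cv2.imwrite("pics/s14.png",knob())
a=cv2.resize(cv2.imread("pics/s14.png")[150:270,230:350],(500,500),interpolation=2)
for f in("s6","s7"):
    d=cv2.absdiff(a,cv2.imread(f"pics/{f}.png"))[230:420,100:330].max(2); print(f,d.mean(),(d>60).mean())
go(*bay(-.18),.032,184.2)
E
```

```text
dark [([9, 20, 18, 17, 180], array([279.5, 223.1]))]
s6 12.650640732265446 0.0385812356979405
s7 2.88279176201373 0.0
shift cm [-2.05  0.07 10.56] turn 0.1 | t 54.2
```

Matches the fired state. Second push to eject.

Request:
servo_tool --pt "0 0 4 0" --pt "0 0 8 0" --pt "0 0 10.5 0" --pt "-3 0 10.5 0" --pt "-7 0 10.5 0" --pt "-9.5 0 10.5 0" --pt "-10.2 0 10.5 0" --pt "-10.2 0 10.5 0"

```text
time: 55.2
tool_pos: [0.4805, 0.0247, 0.0319]
ee_rot: [-3.142, -0.001, -3.069]
wrist_force: [0.1, 0.2, 0.7]
width: 0.0007
finger_force: 0.0
```

Request:
servo_tool --pt "-0.5 0 0 0" --pt "-1 0 0 0" --pt "-1.4 0 0 0" --pt "-1.8 0 0 0" --pt "-2.1 0 0 0" --pt "-2.4 0 0 0" --pt "-2.7 0 0 0" --pt "-2.7 0 0 0"

```text
time: 56.2
tool_pos: [0.5014, 0.0268, 0.0325]
ee_rot: [-3.141, -0.014, -3.068]
wrist_force: [-16.2, -2.1, 13.6]
width: 0.0006
finger_force: 8.4
```

Request:
servo_tool --pt "-0.2 0 0 0" --pt "-0.2 0 0 0" --pt "-0.2 0 0 0"

```text
time: 56.58
tool_pos: [0.5014, 0.0268, 0.0326]
ee_rot: [-3.141, -0.019, -3.068]
wrist_force: [-20.3, -2.0, 18.4]
width: 0.0003
finger_force: 10.9
```

Request:
servo_tool --pt "3 0 0 0" --pt "7 0 0 0" --pt "10 0 0 0" --pt "10 0 -4 0" --pt "10 0 -10 0" --pt "10 0 -12 0" --pt "10 0 -12 0" --pt "10 0 -12 0" --claw 0

```text
time: 57.58
tool_pos: [0.409, 0.0202, 0.1511]
ee_rot: [3.141, -0.002, -3.068]
wrist_force: [0.4, 0.5, 0.0]
width: 0.0766
finger_force: 0.0
```

```bash
python3 - <<'E'
from h import *
s=knob()
a=cv2.resize(s[150:270,230:350],(400,400),interpolation=2); d=cv2.absdiff(a,cv2.imread("pics/s8.png")[:,:400])[180:340,80:265].max(2); print("vs s8",d.mean(),(d>60).mean())
go(*bay(-.080),.062,184.2)
E
```

```text
dark [([6, 14, 8, 14, 74], array([271.4, 215.5])), ([16, 23, 10, 14, 112], array([282.6, 224.2]))]
vs s8 3.2334797297297295 0.0
shift cm [-9.03  0.09  8.86] turn -0.0 | t 57.62
```

Same as the first ejected state: module out, punch down. Picking it up.

Request:
servo_tool --pt "-4 0 0 0" --pt "-9 0 0 0" --pt "-9 0 3 0" --pt "-9 0 6.5 0" --pt "-9 0 8.8 0" --pt "-9 0 8.9 0" --pt "-9 0 8.9 0" --pt "-9 0 8.9 0"

```text
time: 58.62
tool_pos: [0.5005, 0.0266, 0.0647]
ee_rot: [-3.141, 0.002, -3.069]
wrist_force: [0.6, -0.9, -0.4]
width: 0.0939
finger_force: 0.0
```

Request:
servo_tool --pt "0 0 0 0" --pt "0 0 0 0" --pt "0 0 0 0" --pt "0 0 0 0" --pt "0 0 0 0" --pt "0 0 0 0" --pt "0 0 0 0" --pt "0 0 0 0" --claw 255

```text
time: 59.62
tool_pos: [0.4996, 0.0267, 0.0634]
ee_rot: [3.142, -0.0, -3.068]
wrist_force: [0.2, -0.0, 0.6]
width: 0.0177
finger_force: 0.0
```

Request:
servo_tool --pt "0 0 0 0" --pt "1.5 0 0 0" --pt "3 0 0 0" --pt "3 0 0 0" --pt "3 0 -3 0" --pt "3 0 -8 0" --pt "3 0 -8 0" --pt "3 0 -8 0"

```text
time: 60.62
tool_pos: [0.4685, 0.0245, 0.1418]
ee_rot: [3.141, -0.003, -3.069]
wrist_force: [-0.2, 0.5, -4.1]
width: 0.0159
finger_force: 30.0
```

```bash
python3 - <<'E'
from h import *
t=np.array([.4705,-.3475]);a=np.radians(-.7)
h=t+[ -.025*np.cos(a), -.025*np.sin(a)]; print(h)
go(*h,.14,179.3)
E
```

```text
[ 0.44550187 -0.34719457]
shift cm [  5.   -36.91   0.18] turn 4.9 | t 60.62
```

Request:
servo_tool --pt "1 -5 0 0" --pt "5 -11 0 4.9" --pt "5 -17 0 4.9" --pt "5 -23 0 4.9" --pt "5 -29 0 4.9" --pt "5 -35 0 4.9" --pt "5 -40 0 4.9" --pt "5 -43.7 0 4.9"

```text
time: 61.62
tool_pos: [0.4501, -0.416, 0.1392]
ee_rot: [3.137, -0.005, 3.128]
wrist_force: [0.6, 1.0, -3.3]
width: 0.0158
finger_force: 30.0
```

```bash
python3 - <<'E'
from h import *
go(.4450,-.4152,.0545,179.3)
s=snapshot("scene");cv2.imwrite("pics/s15.png",cv2.resize(s[190:310,80:230],(750,600),interpolation=2)); cv2.imwrite("pics/t15.png",snapshot("top"))
E
```

```text
shift cm [0.51 0.08 8.47] turn -0.1 | t 61.62
```

Request:
servo_tool --pt "0.1 0 0 0" --pt "0.1 0 3 0" --pt "0.1 0 5 0" --pt "0.1 0 5 0" --pt "0.1 0 5 0"

```text
time: 62.35
tool_pos: [0.451, -0.4144, 0.094]
ee_rot: [-3.141, 0.001, 3.13]
wrist_force: [0.7, -0.5, -3.2]
width: 0.0159
finger_force: 30.0
```

```bash
python3 - <<'E'
from h import *
go(.446,-.4152,.0545,179.3)
E
```

```text
shift cm [ 0.5  -0.09  3.95] turn 0.0 | t 62.35
```

Request:
servo_tool --pt "0.4 -0.1 0 0" --pt "0.4 -0.1 1.5 0" --pt "0.4 -0.1 2.8 0" --pt "0.4 -0.1 3.5 0" --pt "0.4 -0.1 3.8 0" --pt "0.4 -0.1 3.8 0" --pt "0.4 -0.1 3.8 0"

```text
time: 63.22
tool_pos: [0.4471, -0.4163, 0.0555]
ee_rot: [-3.141, 0.001, 3.129]
wrist_force: [-0.4, 0.3, -1.8]
width: 0.0155
finger_force: 30.0
```

Request:
servo_tool --pt "0 0 0.2 0" --pt "0 0 0.2 0" --pt "0 0 0.2 0"

```text
time: 63.6
tool_pos: [0.4471, -0.4164, 0.0554]
ee_rot: [-3.14, 0.001, 3.129]
wrist_force: [-2.3, 2.4, 6.0]
width: 0.0157
finger_force: 30.0
```

Request:
servo_tool --pt "0 0 0 0" --pt "0 0 0 0" --pt "0 0 0 0" --pt "0 0 0 0" --pt "0 0 0 0" --pt "0 0 0 0" --pt "0 0 0 0" --claw 0

```text
time: 64.47
tool_pos: [0.4467, -0.4159, 0.0534]
ee_rot: [3.141, 0.0, 3.129]
wrist_force: [-0.3, -0.1, -0.2]
width: 0.0821
finger_force: 0.0
```

Request:
servo_tool --pt "0 0 -5 0" --pt "0 0 -11 0" --pt "0 0 -17 0" --pt "2 6 -19 0" --pt "6 12 -19 0" --pt "10 18 -19 0" --pt "10 24 -19 0" --pt "10 30 -19 0"

```text
time: 65.47
tool_pos: [0.3498, -0.128, 0.2437]
ee_rot: [-3.141, 0.002, 3.127]
wrist_force: [1.4, 0.7, -0.4]
width: 0.0941
finger_force: 0.0
```

Request:
servo_tool --pt "0 6 0 0" --pt "0 12 0 0" --pt "0 18 0 0" --pt "0 24 0 0" --pt "0 24 0 0" --pt "0 24 0 0"

```text
time: 66.22
tool_pos: [0.3536, 0.1103, 0.2435]
ee_rot: [-3.141, 0.0, 3.13]
wrist_force: [-0.3, 0.0, -0.3]
width: 0.0941
finger_force: 0.0
```

```bash
python3 - <<'E'
from h import *
s=snapshot("scene");t=snapshot("top")
cv2.imwrite("pics/fin.png",np.vstack([np.hstack([cv2.resize(s[190:310,80:240],(400,300),interpolation=2),cv2.resize(t[200:290,370:490],(400,300),interpolation=2)]),np.hstack([cv2.resize(s,(400,300),interpolation=2),cv2.resize(t,(400,300),interpolation=3)])]))
print(get_obs()["time"],get_obs()["tool_pos"])
knob()
E
```

```text
66.325 [0.35393955 0.10921768 0.24346811]
dark [([16, 23, 11, 14, 113], array([282.6, 224.2]))]
```

View pics/fin.png

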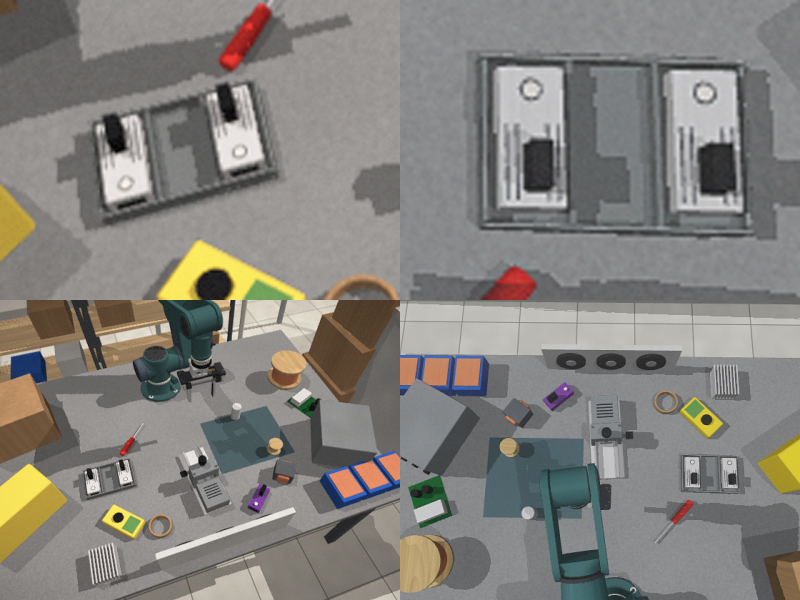

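Both modules lie flat in separate slots with rivets flush, at (531,90) and (704,92). The bay is empty with the punch down, and no third module is in view from either camera. Handing in.

```bash
python3 -c "
from bench import *
print(close_job())"
```

```text
the job is handed in; nothing more can be done
None
```

I handed the job in at about 66 s: the two modules I found are riveted with rivets flush and lie flat, handle up, in their own tray slots. The bay is empty with the punch down; the carriage is out, judging by both modules being ejected fully. The other things on the bench were left alone, and no third module was in view.

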